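# Store the vial in the push-latched sample box

### The arm

A 6-joint arm with a two-finger parallel gripper is mounted at the origin on a cart in front of the work surface, level with it; the furniture and walls round the work are solid. World frame = base frame: x ahead of the robot, y to its left, z up, the work surface at z = 0. Lengths are in m, angles in rad, forces in N, time in s.
With the tool pointing down it reaches from about 0.35 to 0.85 m from the base axis. Payload 8.1 kg.
Tool frame: the origin (TCP) lies between the finger pads; the fingertips stand env.tcp_to_tips ahead of it and the grasp point (between the pads) lies 11 mm behind it (env.tcp_to_tips is the distance from the TCP to the fingertips, in m); z points along the fingers, y is the line along which they close (so a half turn about z gives the same grasp; the last joint's range is limited). The gripper opens to 93 mm and grips with 3 to 60 N. Pads are 15 mm wide; open, the fingers measure 128 mm over their backs; the gripper's body (75 mm by 188 mm) begins 65 mm behind the grasp point.
Start: joints at [-1.416, 0.13, 1.488, -0, 1.523, -0.085], TCP at [0.143, -0.583, 0.227] pointing down, gripper open.
Joint ranges: [-2.96, 2.96], [-0.89, 2.26], [0.02, 2.5], [-1.34, 4.48], [0, 2.73], [-2.66, 2.66]. Speed limits (rad/s): [2.39, 2.39, 2.79, 3.14, 3.14, 3.14].

### API

Orientations are given as a rotation vector (axis times angle).
In Python, from station import env, optics, finder gives the robot as it stands. The module is installed in compiled form; this text tells all that it offers.
- The arm moves only by the shell command python3 -m pendant 'ROWS' [OPENING] [FORCE]. ROWS is JSON, a list of rows, each an object with "dp": the shift along the tool's x, y, z in mm, a list of three; "delta_rot": the turn, a rotation vector about the tool's x, y, z in degrees, a list of three. In form: [{"dp": [x, y, z], "delta_rot": [rx, ry, rz]}, ...]. A call has 1 to 12 rows; each row shifts and turns the commanded pose from where the row before left it, along the tool's axes as they then stand; what a row does not reach is not made up. A row lasts 1/12 s, in which the tool goes at most 41.7 mm and 7.16 degrees, less where a joint would pass 70% of its speed; a pose out of reach is approached as far as the arm can. A call is refused whole if a number of a shift passes 41.7 or a number of a turn 7.16, either way. A call with a gripper value outside its range is refused whole. OPENING is the finger opening in mm, from 0 to 93, set as the call begins (- or left out, the last holds). The fingers move at their own pace and stop on an object; FORCE is the grip in N (left out, the last holds). Time passes only in rows, so rows that do not move let the fingers close. It gives the time, the measured TCP pose, the force, the opening and the grip force at its end, in the units of the state.
- env.sense(): the state, without advancing time (a new reading comes with each control period).
- optics.capture(name): name is "side" or "top" or "wrist"; returns the picture (420x560x3 uint8, red, green, blue); there is no depth.
- optics.camera_model(name): a dict with "camera_matrix" (3x3 intrinsics, pixels), "rvec" (rotation vector, rad) and "tvec" (3), from world to camera coordinates, as OpenCV has them; the wrist camera has in their place "tool_from_camera" (4x4, takes a point from camera to tool coordinates, whose origin is the TCP and whose axes are the flange's). Camera axes: x right, y down, z forward; pixel columns grow to the right and rows downward; lengths in m; the calibration is good to about 2 mm. The wrist camera is an equidistant fisheye: a pixel r from the principal point sees the ray r / f radians off the axis. A picture is of the moment at which its call begins: read the wrist's pose just before it. camera_model takes no time and is no camera call.
- env.close_job(): hands the job in; it is judged then, once.
Trained networks look in the newest picture that a camera, given by its name, has taken for a name from the list of things; names that differ only in an ending like _2 or _b are one class to them, and where a whole thing is asked for, a point or a joint stands for the part that bears it (a point fixed in the world has none). Each returns a list of dicts, best first, with "score" (0 to 1); they miss things now and then, are a little off and sometimes report something else, mostly with a low value. They report only what shows in the picture. A call takes as long as a camera call. They do not tell look-alikes from the thing itself.
- finder.trace(camera, label): "mask" (420x560 bool, what is visible of it).
- finder.mark_of(camera, label): "at" ([x, y, z] in m, in world coordinates, good to about 4 mm: a listed point, or the origin of a listed thing).
The state is a dict: "clock": time; "joint_positions": joint angles; "joint_vel": joint speeds; "joint_efforts": joint torques, N m; "eef_pos": TCP position; "tool_rot": TCP orientation; "wrist_force": force on the tool from outside, world axes, zero at the start; "torque": the same for the moment, N m; "finger_gap": finger opening in m; "grip_force": force on a finger pad.
Only numpy, scipy, OpenCV 4.12 (cv2) and the standard library are available. Lean on these libraries where they do the work, as an engineer would, in place of code of your own. Each camera call takes 0.05 s, during which the arm holds its last target. There are 200 camera calls.

### The job

Put the vial away in the light-tight sample box: push the pad on the lid to release the latch so that the lid springs open, stand the vial upright in the well inside and let go of it, then swing the lid down and push the pad again until the latch catches and the lid stays shut by itself. Push gently: a firm fingertip push of about 10 N, until the end of the stroke is felt, does it; more than 20 N on the box or lid damages it. Leave the beaker, the timer and the tip box where they are.

Things in the scene. Friction and masses are not known exactly. Their poses are not given: they have to be found in the camera images.
- sample_box: Grey plastic box fixed to the bench, 180 (x) x 140 (y) x 81 mm high, walls 4 mm, with a grey sprung lid let into its rim. Origin under its centre on the bench; x points from the front (latch, pad) to the back (hinge), z up. Inside, behind a 40 mm latch compartment along the front, is a black block 70 x 100 mm, top 36 mm above the bench, with one round well.
- well (a point): Centre of the mouth of the well in the black block, at x -5, y 0, z 36 mm in the box frame: round hole 30 mm in diameter, 25 mm deep, flat floor 11 mm above the bench. Under the lid while that is shut.
- pad (a point): Centre of the top of the round black press pad on the lid, 24 mm in diameter, 18 mm above the lid's underside and 9 mm above its outer face; push here. Moves with the lid, 161 mm from the hinge axis along the lid; latched, it faces up near the box's front, about 98 mm above the bench. The lid is 128 mm wide, ends 173 mm from the hinge; a striker post hangs 34 mm below it under the pad.
- lid_hinge (a point): Point on the lid's hinge axis (along the box's y), in the middle of the box's back, 89 mm behind its centre, 80 mm above the bench, level with the underside of the shut lid. A spring drives the unlatched lid open and holds it at its stop; closing takes 1 to 2 N at the pad, over the last 25 mm 2 to 8 N (ejector pin).
- lid (a joint): Lid angle, rad: latched -0.01 to 0.015, open 1.6 (stop, upright). Push-push latch: pushed from latched to the end of its stroke and let go, the lid springs open; pushed from open to the same depth and let go, it rises and stays latched. The stroke differs between boxes: 7 to 12.5 mm at the pad below latched, 6 to 8 N there; 0.5 mm beyond, a stiff buffer (15 N/mm) is felt. A push short of it changes nothing.
- vial_mid (a point): Centre (half-way up, 25.5 mm above its foot) of the small screw-cap glass vial, 23 mm in diameter, 51 mm tall, 18 g, standing upright on the bench to the left of the box.
- small_beaker: Small empty glass beaker, 51 mm wide, 52 mm tall, standing on the bench; bystander. Origin at the centre of its foot.
- timer: White lab timer with a display, 24 x 64 x 52 mm, standing on the bench; bystander. Origin at the centre of its foot.
- tip_box: Pipette tip box with a plate of tips, 71 x 115 x 52 mm, on the bench; bystander. Origin at the centre of its underside.
Things that resemble listed ones, but are neither listed nor needed, are in the scene too. What is shaped like the sample_box but orange is not meant.

How it is judged:
On the way, in this order (a step that is already met when the one before it is completed fails the run):
1. the latch has been released and the lid has sprung open (value of joint lid above 1.3 rad), for 0.2 s.
2. the vial stands upright in the well, let go, with the lid still open (horizontal distance between vial_mid and well below 0.006 m and z of vial_mid in the frame of sample_box below 0.0415 m and angle between vial_mid's own z axis and vertical below 0.15 rad and contact force between the fingers and vial below 0.1 N and value of joint lid above 1 rad), for 0.2 s.
At the end, for the whole second after the job is handed in: The lid is latched shut and stays there by itself (lid angle within 0.03 rad of 0, not moving), and the vial stands upright (within 0.15 rad) in the well, on its floor (within 5 mm), its axis within 6 mm of the well's (value of joint lid between -0.03 and 0.03 rad and velocity of joint lid below 0.05 rad/s and horizontal distance between vial_mid and well below 0.006 m and z of vial_mid in the frame of sample_box below 0.0415 m and angle between vial_mid's own z axis and vertical below 0.15 rad); the robot touches nothing.
It fails at once if the robot presses on the box or lid with more than 20 N (contact force between any of the fingers, the arm and sample_box above 20 N).
It fails at once if the beaker, the timer or the tip box is shifted by more than 30 mm (distance of any of small_beaker, timer, tip_box from where it was at the start of the episode above 0.03 m).
It also fails if it takes over 72 s, if anything falls off the work surface, if the arm or the gripper's body presses on something with over 40 N, if the wrist force passes 120 N, or if a joint passes its speed limit or range.

## Working session

There is one attempt and no reset: what is moved stays moved. The work goes in short steps, Python scripts to look and compute and a shell command to move; the robot and the scene stay as the last step left them, time stands still between calls to the robot, and variables do not carry over. Pictures are saved under pics/ and viewed, at most 10 in all, crops included, and the job is handed in when it is done.

```bash
mkdir -p pics; python3 - <<'E'
from station import env, optics, finder
import cv2,numpy as np
s=env.sense();print(s,env.tcp_to_tips)
ims=[]
for c in("side","top"):
    im=optics.capture(c);ims.append(im)
    for l in("sample_box","pad","lid_hinge","vial_mid","small_beaker","timer","tip_box"):
        print(c,l,[(round(d["score"],2),np.round(d["at"],3)) for d in finder.mark_of(c,l)][:3])
    cv2.imwrite(f"pics/{c}0.png",im[:,:,::-1])
E
```

```text
{'clock': 0.0, 'joint_positions': array([-1.41642852e+00,  1.31143436e-01,  1.48926476e+00,  2.47281378e-05,
        1.52299656e+00, -8.54043056e-02]), 'joint_vel': array([-0.00117383,  0.00027137,  0.00066034,  0.00025657,  0.00032622,
        0.00127271]), 'joint_efforts': array([-3.24246803e-04, -5.59849334e+01, -4.91752231e+01,  7.67655065e-02,
        3.54820210e-02, -1.76027061e-04]), 'eef_pos': array([ 0.14243236, -0.58228541,  0.225606  ]), 'tool_rot': array([-3.11724450e+00, -3.75513028e-01,  5.93229908e-05]), 'wrist_force': array([ 0.20497262, -0.09799193,  0.04166913]), 'torque': array([0.0346752 , 0.01809456, 0.03344173]), 'grip_force': 0.0, 'finger_gap': 0.0929674111017095} 0.008
side sample_box [(0.92, array([ 0.525, -0.012,  0.   ])), (0.7, array([0.435, 0.396, 0.   ]))]
side pad [(0.87, array([0.458, 0.002, 0.095]))]
side lid_hinge [(0.74, array([ 0.614, -0.031,  0.079])), (0.69, array([0.521, 0.353, 0.08 ]))]
side vial_mid [(0.58, array([0.469, 0.203, 0.024]))]
side small_beaker [(0.73, array([0.649, 0.318, 0.   ]))]
side timer [(0.57, array([ 0.554, -0.298,  0.003]))]
side tip_box [(0.92, array([ 0.417, -0.348, -0.003]))]
top sample_box [(0.68, array([ 0.53 , -0.012,  0.001]))]
top pad [(0.87, array([0.458, 0.001, 0.101])), (0.68, array([0.369, 0.422, 0.097]))]
top lid_hinge [(0.56, array([0.518, 0.355, 0.078])), (0.25, array([ 0.653,  0.314, -0.001]))]
top vial_mid [(0.61, array([0.475, 0.204, 0.022]))]
top small_beaker [(0.56, array([ 0.653,  0.316, -0.004]))]
top timer [(0.46, array([ 0.554, -0.301, -0.005]))]
top tip_box [(0.87, array([ 0.415, -0.347, -0.005]))]
```

View pics/side0.png

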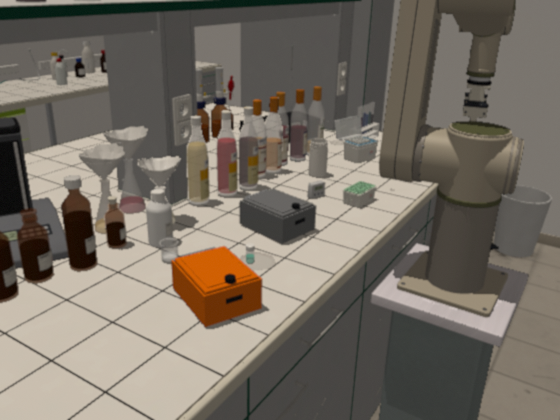

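View pics/top0.png

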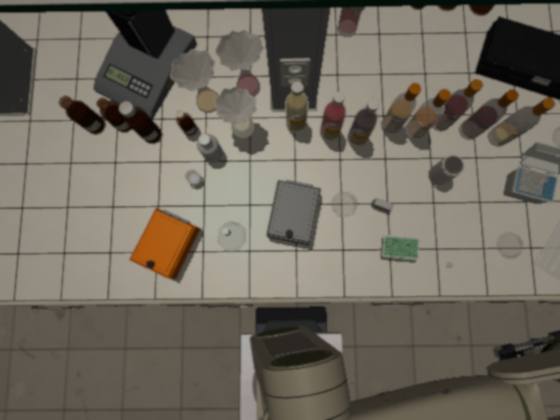

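The side view shows the grey box at (277,214) with its pad at (296,206), the vial at (250,253), and the orange decoy at (216,283). The top view shows the grey box at (295,212), pad at (289,233) and vial at (228,232). I'll triangulate the pad and vial, then work out the first move.

```bash
cat >lib.py <<'E'
from station import env, optics, finder
import cv2,numpy as np
from scipy.spatial.transform import Rotation as Ro
np.set_printoptions(precision=4,suppress=True)
def ray(c,uv,s=None):
    m=optics.camera_model(c);K=np.array(m["camera_matrix"])
    if "rvec" in m:
        R=cv2.Rodrigues(np.array(m["rvec"],float))[0];t=np.ravel(m["tvec"])
        d=R.T@np.linalg.solve(K,[*uv,1]);return -R.T@t,d/np.linalg.norm(d)
    x=(uv[0]-K[0,2])/K[0,0];y=(uv[1]-K[1,2])/K[1,1];r=np.hypot(x,y)
    d=np.array([np.sin(r)*x/max(r,1e-9),np.sin(r)*y/max(r,1e-9),np.cos(r)])
    T=np.array(m["tool_from_camera"]);Rt=Ro.from_rotvec(s["tool_rot"]).as_matrix()
    return s["eef_pos"]+Rt@T[:3,3],Rt@T[:3,:3]@d
def tri(rays):
    A=sum(np.eye(3)-np.outer(d,d) for o,d in rays);b=sum((np.eye(3)-np.outer(d,d))@o for o,d in rays)
    p=np.linalg.solve(A,b);return p,[np.linalg.norm(np.cross(p-o,d)) for o,d in rays]
def go(p,yaw=None):
    s=env.sense();R=Ro.from_rotvec(s["tool_rot"]).as_matrix()
    print("at",s["eef_pos"],"yaw deg",np.degrees(np.arctan2(R[1,0],R[0,0])),"z",R[:,2])
    print("dp tool mm",1000*R.T@(np.array(p)-s["eef_pos"]))
    if yaw is not None:
        c,n=np.cos(yaw),np.sin(yaw);G=np.array([[c,n,0],[n,-c,0],[0,0,-1]])
        print("rot deg",np.degrees(Ro.from_matrix(R.T@G).as_rotvec()))
E
python3 - <<'E'
from lib import *
r={}
for c in("side","top"):
    optics.capture(c)
    for l in("pad","vial_mid","sample_box"):
        for d in finder.trace(c,l):
            m=d["mask"];ys,xs=np.nonzero(m);print(c,l,round(d["score"],2),m.sum(),xs.mean(),ys.mean(),xs.min(),xs.max(),ys.min(),ys.max())
print(tri([ray("side",(296,206)),ray("top",(289,233))]))
print(tri([ray("side",(250,253)),ray("top",(228,232))]))
print(tri([ray("side",(256,255)),ray("top",(232,237))]))
go([.455,0,.24],-.2)
print(optics.camera_model("wrist"))
E
```

```text
side pad 0.95 1064 278.1118421052632 202.10526315789474 244 312 189 216
side pad 0.91 2318 215.49137187230372 268.8835202761001 176 257 246 292
side vial_mid 0.5 179 249.96648044692736 252.68715083798884 246 254 243 263
side sample_box 0.85 3015 277.15389718076284 214.40995024875622 240 316 188 242
side sample_box 0.78 5168 216.26335139318886 284.37074303405575 172 261 246 325
top pad 0.75 2338 161.5846877673225 242.3485885372113 131 191 210 275
top pad 0.6 2207 293.25826914363387 210.99592206615316 268 318 182 240
top vial_mid 0.59 57 225.2982456140351 231.42105263157896 221 230 228 235
top sample_box 0.72 3082 164.28163530175212 243.19857235561324 130 199 208 278
top sample_box 0.65 2752 293.01780523255815 211.61918604651163 266 320 180 244
(array([0.4578, 0.0024, 0.0916]), [np.float64(0.0012850296260298673), np.float64(0.0012850296260299196)])
(array([0.4727, 0.2006, 0.023 ]), [np.float64(0.001743024933582769), np.float64(0.0017430249335829134)])
(array([0.4588, 0.1895, 0.0162]), [np.float64(0.0037966772579712854), np.float64(0.003796677257971331)])
at [ 0.1425 -0.5828  0.2266] yaw deg 13.741127408416228 z [ 0.  0. -1.]
dp tool mm [ 441.9615 -491.9226  -13.3446]
rot deg [-0.0008 -0.0012 25.2003]
{'camera_matrix': array([[325.1923,   0.    , 275.8966],
       [  0.    , 325.1923, 202.0347],
       [  0.    ,   0.    ,   1.    ]]), 'tool_from_camera': array([[ 0.002 , -0.9684, -0.2492,  0.069 ],
       [ 1.    ,  0.0021, -0.0003, -0.0001],
       [ 0.0009, -0.2492,  0.9684, -0.1579],
       [ 0.    ,  0.    ,  0.    ,  1.    ]])}
```

```bash
python3 -m pendant '[{"dp":[30,-38,-2],"delta_rot":[0,0,0]},{"dp":[38,-40,0],"delta_rot":[0,0,0]},{"dp":[38,-40,0],"delta_rot":[0,0,0]},{"dp":[38,-40,0],"delta_rot":[0,0,0]},{"dp":[38,-40,0],"delta_rot":[0,0,0]},{"dp":[38,-40,0],"delta_rot":[0,0,0]}]' 0 20
```

```text
clock: 1.7
eef_pos: [0.2638, -0.3625, 0.2284]
tool_rot: [3.119, 0.375, 0.0]
wrist_force: [0.9, 0.3, 0.2]
finger_gap: 0.0573
grip_force: 0.0
```

```bash
python3 -m pendant '[{"dp":[25,-27,0],"delta_rot":[0,0,2.5]},{"dp":[25,-27,0],"delta_rot":[0,0,2.5]},{"dp":[25,-27,0],"delta_rot":[0,0,2.5]},{"dp":[24,-29,0],"delta_rot":[0,0,2.5]},{"dp":[23,-30,0],"delta_rot":[0,0,2.5]},{"dp":[22,-31,0],"delta_rot":[0,0,2.5]},{"dp":[21,-32,0],"delta_rot":[0,0,2.5]},{"dp":[20,-33,0],"delta_rot":[0,0,2.5]},{"dp":[19,-34,0],"delta_rot":[0,0,2.5]},{"dp":[10,-35,0],"delta_rot":[0,0,2.5]},{"dp":[0,0,0],"delta_rot":[0,0,0]}]' 0 20
python3 - <<'E'
from lib import *
s=env.sense();im=optics.capture("wrist");cv2.imwrite("pics/w1.png",im[:,:,::-1])
for l in("pad","lid_hinge","sample_box","vial_mid"):print(l,[(round(d["score"],2),d["at"]) for d in finder.mark_of("wrist",l)][:2])
go([.457,.002,.2],-.2)
print(s)
E
```

```text
clock: 2.62
eef_pos: [0.4676, -0.0425, 0.2284]
tool_rot: [-3.124, 0.305, -0.001]
wrist_force: [-0.1, -0.1, -0.1]
finger_gap: 0.0005
grip_force: 0.0
pad [(0.95, [0.4558, 0.0012, 0.0932])]
lid_hinge [(0.55, [0.6147, -0.031, 0.0775])]
sample_box [(0.79, [0.5288, -0.0107, -0.0013]), (0.67, [0.4352, 0.3907, -0.0011])]
vial_mid [(0.86, [0.4698, 0.2078, 0.0226])]
at [ 0.4654 -0.0488  0.2284] yaw deg -11.297233976444025 z [-0.     -0.0004 -1.    ]
dp tool mm [-18.2022 -48.1776  28.3665]
rot deg [ 0.023  -0.0019  0.1619]
{'clock': 2.6167, 'joint_positions': array([-0.2019, -0.2316,  1.8347,  0.0025,  1.5379,  1.5633]), 'joint_vel': array([-0.0901, -0.0295,  0.0276, -0.0476,  0.0201, -0.1973]), 'joint_efforts': array([  2.3109, -36.7035, -49.9073,   0.263 ,  -0.3623,   2.641 ]), 'eef_pos': array([ 0.4676, -0.0425,  0.2284]), 'tool_rot': array([-3.1243,  0.3048, -0.0013]), 'wrist_force': array([-0.0507, -0.0828, -0.053 ]), 'torque': array([0.0724, 0.0136, 0.033 ]), 'grip_force': 0.0, 'finger_gap': 0.0005004038572119978}
```

View pics/w1.png

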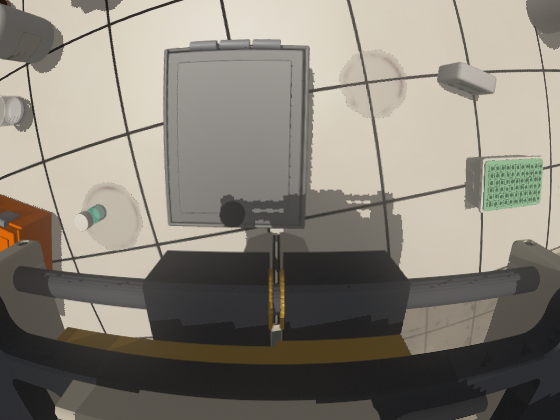

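The wrist view shows the pad at (232,213), box rim corners near (165,48), (309,45), (168,227) and (305,228), and the vial at about (90,215). The arm was still settling, so I'll move over the pad and take a second, settled view.

```bash
python3 -m pendant '[{"dp":[-6,-16,0],"delta_rot":[0,0,0]},{"dp":[-6,-16,0],"delta_rot":[0,0,0]},{"dp":[-6,-16,0],"delta_rot":[0,0,0]},{"dp":[0,0,0],"delta_rot":[0,0,0]},{"dp":[0,0,0],"delta_rot":[0,0,0]},{"dp":[0,0,0],"delta_rot":[0,0,0]}]'
python3 - <<'E'
from lib import *
s=env.sense();im=optics.capture("wrist");cv2.imwrite("pics/w2.png",im[:,:,::-1])
for l in("pad","lid_hinge","sample_box","vial_mid"):print(l,[(round(d["score"],2),d["at"]) for d in finder.mark_of("wrist",l)][:2])
go([.457,.002,.2],-.2)
print(s["joint_vel"])
E
```

```text
clock: 3.37
eef_pos: [0.4575, 0.0014, 0.2285]
tool_rot: [3.126, -0.31, 0.001]
wrist_force: [0.3, 0.7, -0.1]
finger_gap: 0.0006
grip_force: 0.0
pad [(0.67, [0.4573, 0.0003, 0.0931])]
lid_hinge [(0.96, [0.6136, -0.0303, 0.0787]), (0.67, [0.5176, 0.3563, 0.0799])]
sample_box [(0.93, [0.5322, -0.0126, 0.0004]), (0.71, [0.4357, 0.3916, -0.0027])]
vial_mid [(0.61, [0.4688, 0.2074, 0.0266])]
at [0.4575 0.002  0.2283] yaw deg -11.318836193288782 z [-0.0001 -0.0001 -1.    ]
dp tool mm [-0.4787  0.1203 28.3249]
rot deg [0.0055 0.002  0.1403]
[-0.0046  0.0064 -0.0011  0.0005 -0.0015  0.0056]
```

View pics/w2.png

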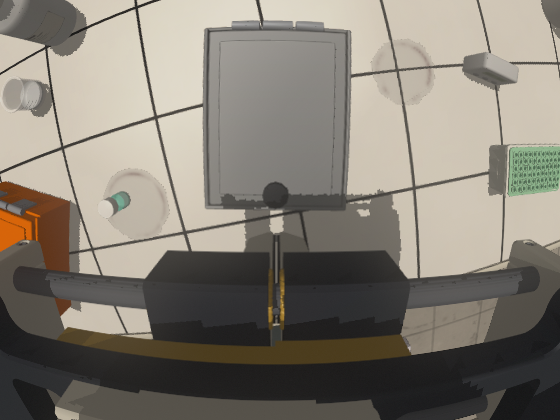

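Pad at (275,194), rim corners at (206,28), (351,30), (207,208) and (347,209), vial white cap top at (107,206) with its foot around (128,197).

```bash
python3 - <<'E'
from lib import *
s=env.sense()
def pl(uv,z,s=s):
    o,d=ray("wrist",uv,s);return o+d*(z-o[2])/d[2]
C=[pl(p,.081) for p in((206,28),(351,30),(207,208),(347,209))]
for c in C:print(c)
print("centre",sum(C)/4)
v=(C[0]+C[1]-C[2]-C[3])/2;print("len",np.linalg.norm(v),"yaw",np.degrees(np.arctan2(v[1],v[0])))
w=(C[0]+C[2]-C[1]-C[3])/2;print("wid",np.linalg.norm(w),"yaw",np.degrees(np.arctan2(-w[0],w[1])))
print("pad",pl((275.5,194),.098), tri([ray("wrist",(275.5,194),s),ray("side",(296,206)),ray("top",(289,233))]))
m=finder.trace("wrist","vial_mid")
for d in m:
    ys,xs=np.nonzero(d["mask"]);print(d["score"],d["mask"].sum(),xs.mean(),ys.mean(),xs.min(),xs.max(),ys.min(),ys.max())
    print(tri([ray("wrist",(xs.mean(),ys.mean()),s),ray("side",(250,252.7)),ray("top",(225.5,231.5))]))
print(s["wrist_force"])
E
```

```text
[0.6277 0.036  0.081 ]
[ 0.5993 -0.0984  0.081 ]
[0.4553 0.0722 0.081 ]
[ 0.4273 -0.0635  0.081 ]
centre [ 0.5274 -0.0134  0.081 ]
len 0.17583217718007177 yaw -11.653024309825605
wid 0.13796061184247105 yaw -11.766449716592867
pad [0.4598 0.0022 0.098 ] (array([0.458 , 0.0024, 0.0914]), [np.float64(0.0003309857124582583), np.float64(0.0014455140223571148), np.float64(0.0011323402380420636)])
0.69 532 113.39473684210526 204.21428571428572 98 129 192 217
(array([0.4715, 0.2065, 0.0274]), [np.float64(0.00042334037934713787), np.float64(0.0006996674345586397), np.float64(0.0011227587922085587)])
[-0.6726  0.0407 -0.902 ]
```

```bash
python3 -m pendant '[{"dp":[0,0,25],"delta_rot":[0,0,0.4]},{"dp":[0,0,30],"delta_rot":[0,0,0]},{"dp":[0,0,30],"delta_rot":[0,0,0]},{"dp":[0,0,20],"delta_rot":[0,0,0]},{"dp":[0,0,10],"delta_rot":[0,0,0]},{"dp":[0,0,0],"delta_rot":[0,0,0]},{"dp":[0,0,0],"delta_rot":[0,0,0]}]'
python3 -m pendant '[{"dp":[0,0,2],"delta_rot":[0,0,0]},{"dp":[0,0,2],"delta_rot":[0,0,0]},{"dp":[0,0,2],"delta_rot":[0,0,0]},{"dp":[0,0,2],"delta_rot":[0,0,0]},{"dp":[0,0,2],"delta_rot":[0,0,0]},{"dp":[0,0,0],"delta_rot":[0,0,0]},{"dp":[0,0,0],"delta_rot":[0,0,0]}]'
```

```text
clock: 4.25
eef_pos: [0.4575, 0.0026, 0.1138]
tool_rot: [3.125, -0.319, -0.001]
wrist_force: [0.9, 0.5, 0.8]
finger_gap: 0.0006
grip_force: 0.0
clock: 4.83
eef_pos: [0.458, 0.0027, 0.1039]
tool_rot: [-3.125, 0.319, -0.002]
wrist_force: [-0.8, 0.2, 4.8]
finger_gap: 0.0005
grip_force: 2.3
```

```bash
for i in 1; do python3 -m pendant '[{"dp":[0,0,1],"delta_rot":[0,0,0]},{"dp":[0,0,1],"delta_rot":[0,0,0]},{"dp":[0,0,1],"delta_rot":[0,0,0]},{"dp":[0,0,0],"delta_rot":[0,0,0]}]'; done
python3 -m pendant '[{"dp":[0,0,0.5],"delta_rot":[0,0,0]},{"dp":[0,0,0.5],"delta_rot":[0,0,0]},{"dp":[0,0,0],"delta_rot":[0,0,0]}]'
python3 -m pendant '[{"dp":[0,0,0.5],"delta_rot":[0,0,0]},{"dp":[0,0,0.5],"delta_rot":[0,0,0]},{"dp":[0,0,0],"delta_rot":[0,0,0]}]'
```

```text
clock: 5.17
eef_pos: [0.4577, 0.0028, 0.1007]
tool_rot: [-3.125, 0.319, -0.001]
wrist_force: [-0.4, 1.5, 5.9]
finger_gap: 0.0006
grip_force: 2.7
clock: 5.42
eef_pos: [0.4576, 0.0028, 0.0997]
tool_rot: [-3.125, 0.319, -0.001]
wrist_force: [-2.2, 0.7, 5.5]
finger_gap: 0.0001
grip_force: 2.8
clock: 5.67
eef_pos: [0.4576, 0.0028, 0.0988]
tool_rot: [-3.125, 0.319, -0.0]
wrist_force: [-1.3, 0.4, 5.9]
finger_gap: 0.0003
grip_force: 3.0
```

```bash
python3 -m pendant '[{"dp":[0,0,0.4],"delta_rot":[0,0,0]},{"dp":[0,0,0],"delta_rot":[0,0,0]}]'|grep -E "eef|wrist"
python3 -m pendant '[{"dp":[0,0,0.4],"delta_rot":[0,0,0]},{"dp":[0,0,0],"delta_rot":[0,0,0]}]'|grep -E "eef|wrist"
python3 -m pendant '[{"dp":[0,0,0.4],"delta_rot":[0,0,0]},{"dp":[0,0,0],"delta_rot":[0,0,0]}]'|grep -E "eef|wrist"
```

```text
eef_pos: [0.4576, 0.0028, 0.0984]
wrist_force: [-1.1, 0.4, 6.5]
eef_pos: [0.4576, 0.0028, 0.098]
wrist_force: [-2.1, 0.6, 5.8]
eef_pos: [0.4575, 0.0028, 0.0976]
wrist_force: [-2.1, 0.7, 6.4]
```

```bash
python3 -m pendant '[{"dp":[0,0,0.4],"delta_rot":[0,0,0]},{"dp":[0,0,0],"delta_rot":[0,0,0]}]'|grep -E "eef|wrist"
python3 -m pendant '[{"dp":[0,0,0.4],"delta_rot":[0,0,0]},{"dp":[0,0,0],"delta_rot":[0,0,0]}]'|grep -E "eef|wrist"
```

```text
eef_pos: [0.4575, 0.0028, 0.0971]
wrist_force: [-1.3, 0.7, 6.7]
eef_pos: [0.4575, 0.0028, 0.0968]
wrist_force: [-2.6, 0.3, 6.9]
```

```bash
python3 -m pendant '[{"dp":[0,0,0.4],"delta_rot":[0,0,0]},{"dp":[0,0,0],"delta_rot":[0,0,0]}]'|grep -E "eef|wrist"
python3 -m pendant '[{"dp":[0,0,0.4],"delta_rot":[0,0,0]},{"dp":[0,0,0],"delta_rot":[0,0,0]}]'|grep -E "eef|wrist"
```

```text
eef_pos: [0.4575, 0.0028, 0.0964]
wrist_force: [-1.8, 0.9, 6.3]
eef_pos: [0.4575, 0.0028, 0.096]
wrist_force: [-3.1, 0.8, 7.5]
```

```bash
python3 -m pendant '[{"dp":[0,0,0.4],"delta_rot":[0,0,0]},{"dp":[0,0,0],"delta_rot":[0,0,0]}]'|grep -E "eef|wrist"
python3 -m pendant '[{"dp":[0,0,0.3],"delta_rot":[0,0,0]},{"dp":[0,0,0],"delta_rot":[0,0,0]}]'|grep -E "eef|wrist"
```

```text
eef_pos: [0.4575, 0.0028, 0.0958]
wrist_force: [-4.0, 0.2, 9.6]
eef_pos: [0.4575, 0.0028, 0.0956]
wrist_force: [-4.8, 0.9, 9.7]
```

```bash
python3 -m pendant '[{"dp":[0,0,0.3],"delta_rot":[0,0,0]},{"dp":[0,0,0],"delta_rot":[0,0,0]}]'|grep -E "eef|wrist"
```

```text
eef_pos: [0.4575, 0.0028, 0.0954]
wrist_force: [-4.1, 1.5, 11.5]
```

The buffer is felt at TCP z 0.0954. Retreating up and forward.

```bash
python3 -m pendant '[{"dp":[0,0,-6],"delta_rot":[0,0,0]},{"dp":[0,0,-10],"delta_rot":[0,0,0]},{"dp":[-8,0,-16],"delta_rot":[0,0,0]},{"dp":[-20,0,-14],"delta_rot":[0,0,0]},{"dp":[-24,0,-16],"delta_rot":[0,0,0]},{"dp":[0,0,-30],"delta_rot":[0,0,0]},{"dp":[0,-20,-30],"delta_rot":[0,0,0]},{"dp":[0,0,0],"delta_rot":[0,0,0]},{"dp":[0,0,0],"delta_rot":[0,0,0]},{"dp":[0,0,0],"delta_rot":[0,0,0]}]' 65
python3 - <<'E'
from lib import *
s=env.sense();im=optics.capture("wrist");cv2.imwrite("pics/w3.png",im[:,:,::-1])
ds=finder.trace("wrist","vial_mid")
for d in ds:
    ys,xs=np.nonzero(d["mask"]);print(d["score"],d["mask"].sum(),xs.mean(),ys.mean())
    print(tri([ray("wrist",(xs.mean(),ys.mean()),s),ray("side",(250,252.7)),ray("top",(225.5,231.5))]))
for l in("vial_mid","pad"):print([(d["score"],d["at"]) for d in finder.mark_of("wrist",l)])
go([.471,.2065,.12],np.radians(-11.7))
E
```

```text
clock: 8.17
eef_pos: [0.4103, 0.0328, 0.2163]
tool_rot: [3.125, -0.318, -0.001]
wrist_force: [-0.6, -0.6, -1.0]
finger_gap: 0.0621
grip_force: 0.0
0.59 665 120.44661654135338 164.15187969924813
(array([0.4715, 0.2061, 0.027 ]), [np.float64(0.0009660950074838818), np.float64(0.0004914765082340723), np.float64(0.0014100576030138911)])
[(0.79, [0.4691, 0.2076, 0.0229])]
[(0.77, [0.5162, -0.0107, 0.2025])]
at [0.4098 0.0326 0.2152] yaw deg -11.686796187663207 z [-0.0026  0.     -1.    ]
dp tool mm [  24.9427 -182.7887   95.0638]
rot deg [0.0279 0.1436 0.0132]
```

View pics/w3.png

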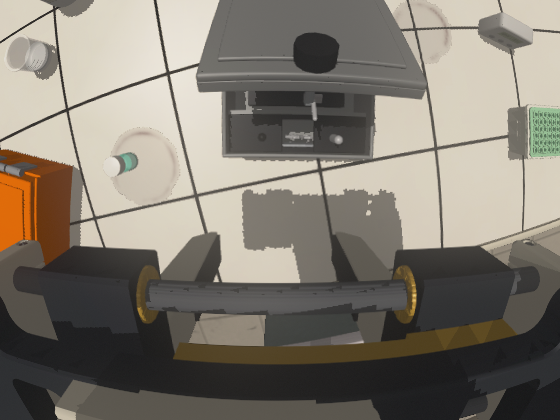

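The lid is rising, with its pad at (316,52), and the vial is at (120,164). Moving over the vial.

```bash
python3 -m pendant '[{"dp":[4,-26,0],"delta_rot":[0,0,0]},{"dp":[4,-26,10],"delta_rot":[0,0,0]},{"dp":[4,-26,15],"delta_rot":[0,0,0]},{"dp":[4,-26,15],"delta_rot":[0,0,0]},{"dp":[4,-26,15],"delta_rot":[0,0,0]},{"dp":[3,-26,20],"delta_rot":[0,0,0]},{"dp":[2,-26,20],"delta_rot":[0,0,0]},{"dp":[0,0,0],"delta_rot":[0,0,0]},{"dp":[0,0,0],"delta_rot":[0,0,0]},{"dp":[0,0,0],"delta_rot":[0,0,0]}]' 65
python3 - <<'E'
from lib import *
s=env.sense();im=optics.capture("wrist");cv2.imwrite("pics/w4.png",im[:,:,::-1])
for d in finder.trace("wrist","vial_mid"):
    ys,xs=np.nonzero(d["mask"]);print(d["score"],d["mask"].sum(),xs.mean(),ys.mean(),xs.min(),xs.max(),ys.min(),ys.max())
    print(tri([ray("wrist",(xs.mean(),ys.mean()),s),ray("side",(250,252.7)),ray("top",(225.5,231.5))]))
print([(d["score"],d["at"]) for d in finder.mark_of("wrist","vial_mid")])
go([.471,.2065,.038],np.radians(-11.7))
E
```

```text
clock: 9.2
eef_pos: [0.4715, 0.2054, 0.1211]
tool_rot: [3.124, -0.319, -0.002]
wrist_force: [0.6, -0.3, -0.4]
finger_gap: 0.0652
grip_force: 0.0
0.66 1085 276.37972350230416 207.19078341013824 261 291 186 228
(array([0.4715, 0.2061, 0.0274]), [np.float64(0.0009088113611037367), np.float64(0.0006014034916951964), np.float64(0.0013349475640169481)])
0.61 3369 103.219946571683 29.437221727515585 66 140 0 58
(array([0.5084, 0.2274, 0.0876]), [np.float64(0.11241643074801097), np.float64(0.06986783169084418), np.float64(0.05082048778011556)])
[(0.83, [0.4714, 0.2057, 0.0229])]
at [0.4725 0.2053 0.1228] yaw deg -11.727371586126965 z [ 0.0019  0.0004 -1.    ]
dp tool mm [-1.903  -0.8215 84.7537]
rot deg [-0.0441 -0.1009 -0.0273]
```

View pics/w4.png

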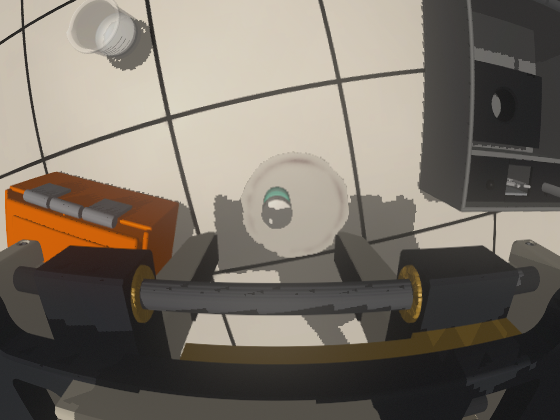

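The vial at (276,207) is centred between the fingers, and the well is already visible at (502,106). Descending and gripping.

```bash
python3 -m pendant '[{"dp":[-1,-1,25],"delta_rot":[0,0,0]},{"dp":[0,0,25],"delta_rot":[0,0,0]},{"dp":[0,0,20],"delta_rot":[0,0,0]},{"dp":[0,0,14],"delta_rot":[0,0,0]},{"dp":[0,0,0],"delta_rot":[0,0,0]},{"dp":[0,0,0],"delta_rot":[0,0,0]}]'
python3 -m pendant '[{"dp":[0,0,0],"delta_rot":[0,0,0]},{"dp":[0,0,0],"delta_rot":[0,0,0]},{"dp":[0,0,0],"delta_rot":[0,0,0]},{"dp":[0,0,0],"delta_rot":[0,0,0]},{"dp":[0,0,0],"delta_rot":[0,0,0]},{"dp":[0,0,0],"delta_rot":[0,0,0]},{"dp":[0,0,0],"delta_rot":[0,0,0]}]' 10 10
```

```text
clock: 9.85
eef_pos: [0.471, 0.2065, 0.0379]
tool_rot: [3.125, -0.321, -0.0]
wrist_force: [-0.3, 0.2, 1.0]
finger_gap: 0.0647
grip_force: 0.0
clock: 10.43
eef_pos: [0.4711, 0.2072, 0.0377]
tool_rot: [-3.125, 0.319, -0.0]
wrist_force: [-0.2, 0.6, -0.7]
finger_gap: 0.023
grip_force: 7.1
```

Gripped: the gap is 23 mm. The camera sits on the lid side of the gripper, so I'll lift and make a half turn to keep it clear of the upright lid.

```bash
python3 -m pendant '[{"dp":[0,0,-15],"delta_rot":[0,0,0]},{"dp":[0,0,-25],"delta_rot":[0,0,0]},{"dp":[0,0,-30],"delta_rot":[0,0,-7]},{"dp":[0,0,-30],"delta_rot":[0,0,-7]},{"dp":[0,0,-22],"delta_rot":[0,0,-7]},{"dp":[0,0,0],"delta_rot":[0,0,-7]},{"dp":[0,0,0],"delta_rot":[0,0,-7]},{"dp":[0,0,0],"delta_rot":[0,0,-7]},{"dp":[0,0,0],"delta_rot":[0,0,-7]},{"dp":[0,0,0],"delta_rot":[0,0,-7]},{"dp":[0,0,0],"delta_rot":[0,0,-7]},{"dp":[0,0,0],"delta_rot":[0,0,-7]}]'
python3 -m pendant '[{"dp":[0,0,0],"delta_rot":[0,0,-7]},{"dp":[0,0,0],"delta_rot":[0,0,-7]},{"dp":[0,0,0],"delta_rot":[0,0,-7]},{"dp":[0,0,0],"delta_rot":[0,0,-7]},{"dp":[0,0,0],"delta_rot":[0,0,-7]},{"dp":[0,0,0],"delta_rot":[0,0,-7]},{"dp":[0,0,0],"delta_rot":[0,0,-7]},{"dp":[0,0,0],"delta_rot":[0,0,-7]},{"dp":[0,0,0],"delta_rot":[0,0,-7]},{"dp":[0,0,0],"delta_rot":[0,0,-7]},{"dp":[0,0,0],"delta_rot":[0,0,-7]},{"dp":[0,0,0],"delta_rot":[0,0,-7]}]'
python3 -m pendant '[{"dp":[0,0,0],"delta_rot":[0,0,-7]},{"dp":[0,0,0],"delta_rot":[0,0,-7]},{"dp":[0,0,0],"delta_rot":[0,0,-7]},{"dp":[0,0,0],"delta_rot":[0,0,-5]},{"dp":[0,0,0],"delta_rot":[0,0,0]},{"dp":[0,0,0],"delta_rot":[0,0,0]}]'
python3 - <<'E'
from lib import *
go([.5229,-.0124,.16],np.radians(168.3))
optics.capture("top");print([(d["score"],d["at"]) for d in finder.mark_of("top","well")])
optics.capture("side");print([(d["score"],d["at"]) for d in finder.mark_of("side","pad")])
E
```

```text
clock: 11.43
eef_pos: [0.4709, 0.2072, 0.1594]
tool_rot: [-2.738, -1.54, 0.0]
wrist_force: [-0.7, -0.2, -0.1]
finger_gap: 0.0227
grip_force: 9.9
clock: 12.43
eef_pos: [0.4709, 0.2072, 0.1594]
tool_rot: [-1.005, -2.976, 0.0]
wrist_force: [0.9, -0.4, -1.1]
finger_gap: 0.0226
grip_force: 9.9
clock: 12.93
eef_pos: [0.471, 0.2072, 0.1594]
tool_rot: [-0.324, -3.125, 0.0]
wrist_force: [1.0, -0.0, 0.4]
finger_gap: 0.0228
grip_force: 9.9
at [0.471  0.2072 0.1594] yaw deg 168.17183421046988 z [-0.0002 -0.0001 -1.    ]
dp tool mm [ -95.8367 -204.2604   -0.545 ]
rot deg [-0.0071 -0.0113 -0.1282]
[(0.74, [0.5204, -0.0079, 0.037]), (0.19, [0.6504, 0.3186, -0.003])]
[(0.65, [0.3737, 0.4222, 0.0964])]
```

```bash
python3 -m pendant '[{"dp":[-16,-24,0],"delta_rot":[0,0,0]},{"dp":[-16,-24,0],"delta_rot":[0,0,0]},{"dp":[-16,-24,0],"delta_rot":[0,0,0]},{"dp":[-16,-24,0],"delta_rot":[0,0,0]},{"dp":[-16,-24,0],"delta_rot":[0,0,0]},{"dp":[-16,-24,0],"delta_rot":[0,0,0]},{"dp":[0,0,0],"delta_rot":[0,0,0]},{"dp":[0,0,0],"delta_rot":[0,0,0]},{"dp":[0,0,0],"delta_rot":[0,0,0]}]'
python3 - <<'E'
from lib import *
s=env.sense();im=optics.capture("wrist");cv2.imwrite("pics/w5.png",im[:,:,::-1])
for l in ("well","vial_mid","lid_hinge"):print(l,[(d["score"],d["at"]) for d in finder.mark_of("wrist",l)])
optics.capture("top");print([(d["score"],d["at"]) for d in finder.mark_of("top","well")])
go([.5229,-.0124,.16],np.radians(168.3))
E
```

```text
clock: 13.88
eef_pos: [0.5357, 0.047, 0.1594]
tool_rot: [-0.321, -3.125, -0.001]
wrist_force: [0.2, 0.3, 0.3]
finger_gap: 0.0228
grip_force: 9.9
well [(0.8, [0.52, -0.0116, 0.0398]), (0.23, [0.5293, -0.0104, -0.001])]
vial_mid [(0.97, [0.5324, 0.0493, 0.1467]), (0.39, [0.5199, -0.0142, 0.035])]
lid_hinge [(0.31, [0.5204, -0.0118, 0.0355])]
[(0.82, [0.5224, -0.0137, 0.0381]), (0.74, [0.4286, 0.3948, 0.0369])]
at [0.5358 0.0476 0.1596] yaw deg 168.40390066669875 z [ 0.      0.0001 -1.    ]
dp tool mm [  0.5416 -61.3619  -0.4082]
rot deg [0.0056 0.0016 0.1039]
```

View pics/w5.png

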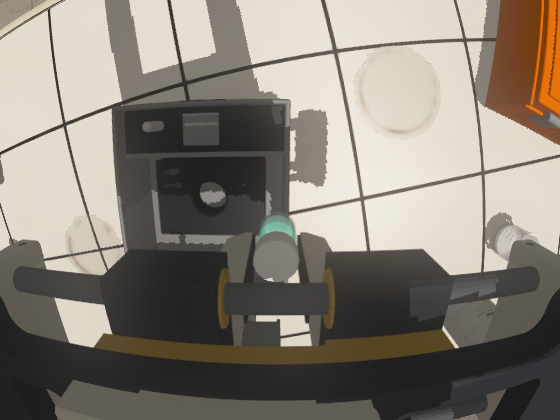

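The well mouth shows at about (211,194) in the black block, with the vial held upright at (277,240). I'll project the well and the front rim corners at (115,108) and (290,101).

```bash
python3 - <<'E'
from lib import *
s=env.sense()
im=cv2.imread("pics/w5.png");cv2.imwrite("pics/c5.png",cv2.resize(im[150:240,150:280],None,fx=6,fy=6,interpolation=cv2.INTER_CUBIC))
for uv,z in(((211,194),.036),((115,108),.081),((290,101),.081)):
    o,d=ray("wrist",uv,s);print(uv,o+d*(z-o[2])/d[2])
a=np.radians(-11.7);c=np.array([.5278,-.0134])
for x,y in((-.09,-.07),(-.09,.07),(-.005,0)):print(c+[x*np.cos(a)-y*np.sin(a),x*np.sin(a)+y*np.cos(a)])
E
```

```text
(211, 194) [ 0.5206 -0.0083  0.036 ]
(115, 108) [ 0.429  -0.0583  0.081 ]
(290, 101) [0.4569 0.0745 0.081 ]
[ 0.4255 -0.0637]
[0.4539 0.0734]
[ 0.5229 -0.0124]
```

View pics/c5.png

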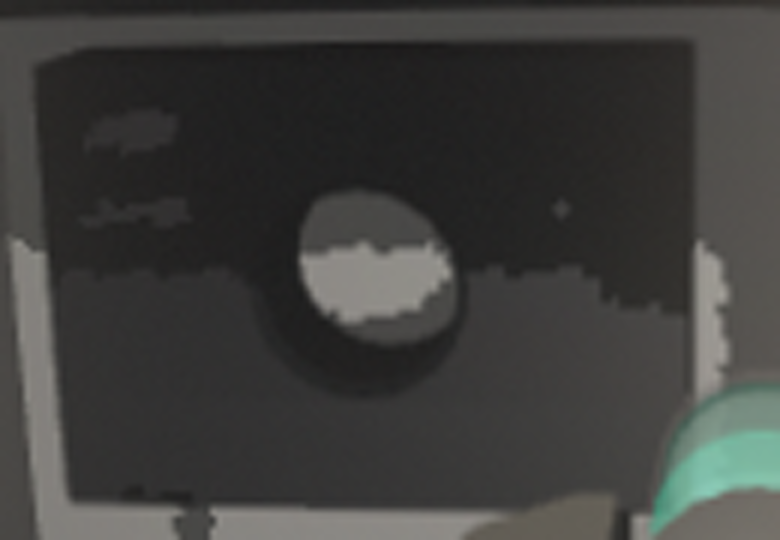

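The crop shows the full mouth, about x 255–460 and y 190–398, so its centre is near pixel (210,199). I'll check the wrist camera's bias using the held vial's cap.

```bash
python3 - <<'E'
from lib import *
s=env.sense()
o,d=ray("wrist",(209.7,199),s);print(o+d*(.036-o[2])/d[2])
d5=finder.trace("wrist","vial_mid") if 0 else None
o,d=ray("wrist",(277,258),s);p=o+d*(.1726-o[2])/d[2];print("cap",p, s["eef_pos"])
im=cv2.imread("pics/w5.png");print(im[150:290:10,277])
E
```

```text
[ 0.5248 -0.0107  0.036 ]
cap [0.5329 0.0492 0.1726] [0.5358 0.0476 0.1596]
[[ 49  52  56]
 [ 79  82  85]
 [ 79  83  85]
 [ 79  83  86]
 [ 80  84  87]
 [ 80  85  87]
 [ 81  85  88]
 [130 143 120]
 [165 186 131]
 [109 116 121]
 [119 127 131]
 [118 125 130]
 [117 124 129]
 [116 123 127]]
```

```bash
python3 -m pendant '[{"dp":[0,-20,0],"delta_rot":[0,0,0]},{"dp":[0,-20,0],"delta_rot":[0,0,0]},{"dp":[0,-20,0],"delta_rot":[0,0,0]},{"dp":[0,0,0],"delta_rot":[0,0,0]},{"dp":[0,0,20],"delta_rot":[0,0,0]},{"dp":[0,0,25],"delta_rot":[0,0,0]},{"dp":[0,0,20],"delta_rot":[0,0,0]},{"dp":[0,0,12],"delta_rot":[0,0,0]},{"dp":[0,0,0],"delta_rot":[0,0,0]},{"dp":[0,0,0],"delta_rot":[0,0,0]}]'
python3 - <<'E'
from lib import *
s=env.sense();im=optics.capture("wrist")
cv2.imwrite("pics/w6.png",cv2.resize(im[140:300,190:370,::-1],None,fx=4,fy=3.7,interpolation=cv2.INTER_CUBIC))
go([.5240,-.0112,.08],np.radians(168.3));print(s["wrist_force"])
E
```

```text
clock: 15.02
eef_pos: [0.5235, -0.0115, 0.0824]
tool_rot: [-0.318, -3.124, -0.0]
wrist_force: [-0.6, 0.5, 0.4]
finger_gap: 0.0225
grip_force: 9.9
at [ 0.5244 -0.0117  0.0835] yaw deg 168.36453114022228 z [ 0.0008 -0.     -1.    ]
dp tool mm [0.499  0.3911 3.4903]
rot deg [0.0075 0.0468 0.0645]
[-0.6008  0.4887  0.3576]
```

View pics/w6.png

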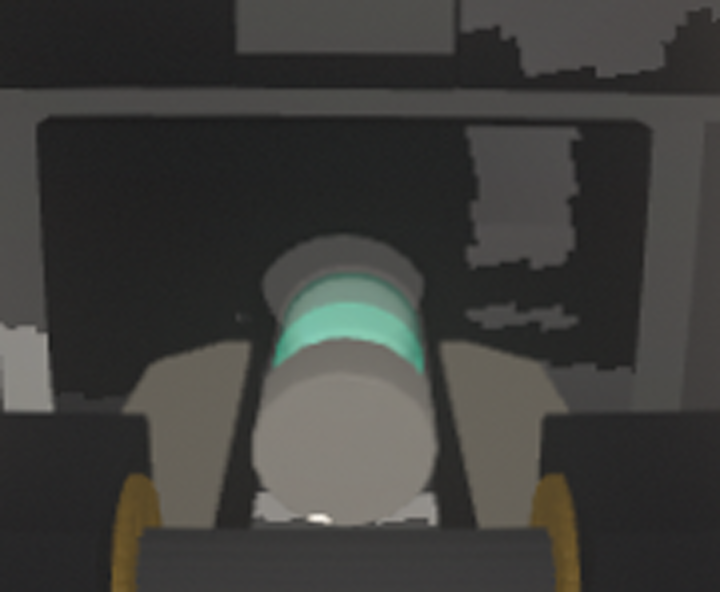

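```bash
python3 - <<'E'
from lib import *
s=env.sense();R=Ro.from_rotvec(s["tool_rot"]).as_matrix()
for n,u,v,z in(("mouth front",343,235,.036),("mouth L",262,290,.036),("mouth R",424,290,.036),("foot front",347,275,s["eef_pos"][2]-.0378),("cap centre",345,447,s["eef_pos"][2]+.0132),("block front L",45,118,.036),("block front R",645,122,.036)):
    o,d=ray("wrist",(190+u/4,140+v/3.7),s);p=o+d*(z-o[2])/d[2];print(n,1000*R.T@(p-s["eef_pos"]))
E
```

```text
mouth front [14.7284  0.3818 47.4786]
mouth L [  4.5335 -13.0026  47.4852]
mouth R [ 4.5814 13.8038 47.4887]
foot front [10.2402  1.0174 37.7918]
cap centre [  1.6729   0.6473 -13.2013]
block front L [ 35.8558 -48.0652  47.4551]
block front R [35.3312 49.4597 47.4682]
```

Well and vial line up within about 1 mm. Lowering and watching the force.

```bash
python3 -m pendant '[{"dp":[0.5,0,5],"delta_rot":[0,0,0]},{"dp":[0,0,5],"delta_rot":[0,0,0]},{"dp":[0,0,5],"delta_rot":[0,0,0]},{"dp":[0,0,3],"delta_rot":[0,0,0]},{"dp":[0,0,0],"delta_rot":[0,0,0]}]'

```

```text
clock: 15.48
eef_pos: [0.5227, -0.0119, 0.0637]
tool_rot: [-0.319, -3.124, -0.0]
wrist_force: [-1.1, -0.1, -0.3]
finger_gap: 0.0227
grip_force: 9.9
```

```bash
python3 -m pendant '[{"dp":[0,0,5],"delta_rot":[0,0,0]},{"dp":[0,0,5],"delta_rot":[0,0,0]},{"dp":[0,0,2],"delta_rot":[0,0,0]},{"dp":[0,0,0],"delta_rot":[0,0,0]},{"dp":[0,0,0],"delta_rot":[0,0,0]}]'
python3 -m pendant '[{"dp":[0,0,1],"delta_rot":[0,0,0]},{"dp":[0,0,1],"delta_rot":[0,0,0]},{"dp":[0,0,0],"delta_rot":[0,0,0]}]'
```

```text
clock: 15.9
eef_pos: [0.5232, -0.0119, 0.0523]
tool_rot: [-0.319, -3.125, -0.0]
wrist_force: [-0.0, 0.4, -0.3]
finger_gap: 0.0227
grip_force: 9.9
clock: 16.15
eef_pos: [0.5234, -0.0119, 0.0505]
tool_rot: [0.319, 3.125, 0.0]
wrist_force: [0.4, 0.3, -0.5]
finger_gap: 0.0226
grip_force: 9.9
```

```bash
python3 -m pendant '[{"dp":[0,0,1],"delta_rot":[0,0,0]},{"dp":[0,0,0],"delta_rot":[0,0,0]},{"dp":[0,0,0],"delta_rot":[0,0,0]}]'|grep -E "eef|wrist"
python3 -m pendant '[{"dp":[0,0,0.7],"delta_rot":[0,0,0]},{"dp":[0,0,0],"delta_rot":[0,0,0]},{"dp":[0,0,0],"delta_rot":[0,0,0]}]'|grep -E "eef|wrist"
```

```text
eef_pos: [0.5233, -0.0119, 0.0496]
wrist_force: [-0.9, -0.9, -0.3]
eef_pos: [0.5233, -0.0119, 0.0488]
wrist_force: [-0.3, 0.2, 0.0]
```

Within about 1 mm of the floor now. Opening slightly, then retreating upward.

```bash
python3 -m pendant '[{"dp":[0,0,0.5],"delta_rot":[0,0,0]},{"dp":[0,0,0],"delta_rot":[0,0,0]},{"dp":[0,0,0],"delta_rot":[0,0,0]},{"dp":[0,0,0],"delta_rot":[0,0,0]},{"dp":[0,0,0],"delta_rot":[0,0,0]}]' 38
python3 -m pendant '[{"dp":[0,0,-10],"delta_rot":[0,0,0]},{"dp":[0,0,-25],"delta_rot":[0,0,0]},{"dp":[0,0,-35],"delta_rot":[0,0,0]},{"dp":[0,0,-35],"delta_rot":[0,0,0]},{"dp":[0,0,-35],"delta_rot":[0,0,0]},{"dp":[0,0,-35],"delta_rot":[0,0,0]},{"dp":[0,0,-35],"delta_rot":[0,0,0]},{"dp":[0,0,-20],"delta_rot":[0,0,0]},{"dp":[0,0,0],"delta_rot":[0,0,0]},{"dp":[0,0,0],"delta_rot":[0,0,0]}]' 38
python3 - <<'E'
from lib import *
s=env.sense();im=optics.capture("wrist");cv2.imwrite("pics/w7.png",im[:,:,::-1])
for l in ("well","vial_mid","lid_hinge","pad"):print(l,[(d["score"],d["at"]) for d in finder.mark_of("wrist",l)])
for c in("top","side"):
  optics.capture(c);print([(d["score"],d["at"]) for d in finder.mark_of(c,"vial_mid")],[(d["score"],d["at"]) for d in finder.mark_of(c,"pad")])
go([.65,-.0388,.25],np.radians(168.3))
E
```

```text
clock: 17.07
eef_pos: [0.5233, -0.0119, 0.0484]
tool_rot: [-0.319, -3.125, -0.0]
wrist_force: [0.0, 0.1, -0.1]
finger_gap: 0.0378
grip_force: 0.0
clock: 17.9
eef_pos: [0.5242, -0.012, 0.2808]
tool_rot: [0.319, 3.121, -0.0]
wrist_force: [0.4, 0.1, -0.7]
finger_gap: 0.038
grip_force: 0.0
well [(0.78, [0.5204, -0.0121, 0.0396])]
vial_mid [(0.83, [0.5201, -0.0052, 0.0336])]
lid_hinge [(0.89, [0.5186, 0.3563, 0.0808]), (0.57, [0.6124, -0.0295, 0.0766])]
pad [(0.98, [0.3707, 0.4239, 0.0963])]
[(0.43, [0.5226, -0.0149, 0.033])] [(0.71, [0.3685, 0.4237, 0.094])]
[(0.58, [0.5231, -0.0105, 0.0398]), (0.17, [0.6504, 0.3198, -0.0034])] [(0.77, [0.3714, 0.4224, 0.0991]), (0.57, [0.6357, -0.0365, 0.2358])]
at [ 0.5232 -0.0119  0.278 ] yaw deg 168.33868897143617 z [-0.0006  0.0001 -1.    ]
dp tool mm [-129.6204   -0.7199   27.9191]
rot deg [-0.003  -0.0357  0.0387]
```

View pics/w7.png

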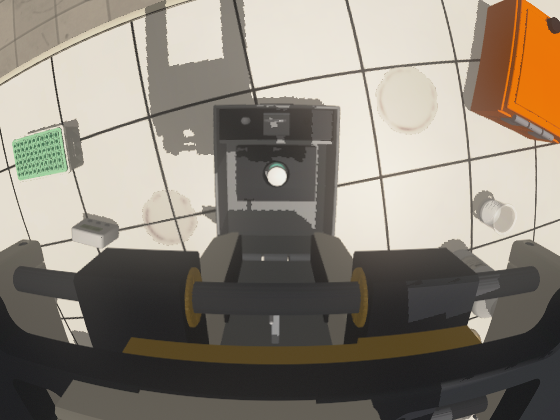

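The vial stands in the well at (277,175). Next I close the fingers and go up and over behind the upright lid.

```bash
python3 -m pendant '[{"dp":[0,0,-30],"delta_rot":[0,0,0]},{"dp":[-15,0,-5],"delta_rot":[0,0,0]},{"dp":[-26,0,0],"delta_rot":[0,0,0]},{"dp":[-26,0,0],"delta_rot":[0,0,0]},{"dp":[-26,0,0],"delta_rot":[0,0,0]},{"dp":[-26,0,0],"delta_rot":[0,0,0]},{"dp":[-26,0,0],"delta_rot":[0,0,0]},{"dp":[0,0,0],"delta_rot":[0,0,0]},{"dp":[0,0,0],"delta_rot":[0,0,0]}]' 0 20
python3 - <<'E'
from lib import *
go([.6649,-.0418,.240],np.radians(168.3))
E
```

```text
clock: 19.2
eef_pos: [0.6657, -0.0415, 0.3113]
tool_rot: [-0.319, -3.122, -0.0]
wrist_force: [0.0, 0.9, -0.3]
finger_gap: 0.0005
grip_force: 0.0
at [ 0.6657 -0.0415  0.3113] yaw deg 168.31870939819467 z [-0.003   0.0004 -1.    ]
dp tool mm [ 0.5067 -0.4678 71.2606]
rot deg [-0.0106 -0.1745  0.0187]
```

```bash
python3 -m pendant '[{"dp":[0,0,25],"delta_rot":[0,0,0]},{"dp":[0,0,25],"delta_rot":[0,0,0]},{"dp":[0,0,20],"delta_rot":[0,0,0]},{"dp":[0,0,0],"delta_rot":[0,0,0]},{"dp":[5,0,0],"delta_rot":[0,0,0]},{"dp":[5,0,0],"delta_rot":[0,0,0]},{"dp":[5,0,0],"delta_rot":[0,0,0]},{"dp":[5,0,0],"delta_rot":[0,0,0]},{"dp":[5,0,0],"delta_rot":[0,0,0]},{"dp":[0,0,0],"delta_rot":[0,0,0]}]'
python3 -m pendant '[{"dp":[5,0,0],"delta_rot":[0,0,0]},{"dp":[5,0,0],"delta_rot":[0,0,0]},{"dp":[5,0,0],"delta_rot":[0,0,0]},{"dp":[0,0,0],"delta_rot":[0,0,0]}]'
python3 - <<'E'
from lib import *
optics.capture("side");print([(d["score"],d["at"]) for d in finder.mark_of("side","pad")])
E
```

```text
clock: 20.03
eef_pos: [0.6407, -0.036, 0.2449]
tool_rot: [0.319, 3.123, -0.0]
wrist_force: [1.6, -0.7, 0.8]
finger_gap: 0.0002
grip_force: 0.4
clock: 20.37
eef_pos: [0.6254, -0.0329, 0.2434]
tool_rot: [-0.319, -3.125, 0.0]
wrist_force: [0.9, 0.2, 1.6]
finger_gap: 0.0004
grip_force: 0.4
[(0.83, [0.3709, 0.4225, 0.0956]), (0.65, [0.6152, -0.032, 0.2379])]
```

```bash
python3 -m pendant '[{"dp":[9.5,0,-1],"delta_rot":[0,0,0]},{"dp":[9.5,0,-1],"delta_rot":[0,0,0]},{"dp":[9.5,0,-1],"delta_rot":[0,0,0]},{"dp":[10.3,0,2.3],"delta_rot":[0,0,0]},{"dp":[10.3,0,2.3],"delta_rot":[0,0,0]},{"dp":[10.3,0,2.3],"delta_rot":[0,0,0]},{"dp":[10,0,4.7],"delta_rot":[0,0,0]},{"dp":[10,0,4.7],"delta_rot":[0,0,0]},{"dp":[10,0,4.7],"delta_rot":[0,0,0]},{"dp":[0,0,0],"delta_rot":[0,0,0]}]'
python3 - <<'E'
from lib import *
optics.capture("side");print([(d["score"],d["at"]) for d in finder.mark_of("side","pad")])
p=env.sense()["eef_pos"];a=np.radians(-11.7);q=p[:2]-[.5278,-.0134];print(1000*(q@[np.cos(a),np.sin(a)]),1000*(q@[-np.sin(a),np.cos(a)]),1000*p[2]-8)
E
```

```text
clock: 21.3
eef_pos: [0.5371, -0.0146, 0.2242]
tool_rot: [-0.319, -3.123, -0.0]
wrist_force: [-0.6, 0.9, 1.1]
finger_gap: 0.0004
grip_force: 0.3
[(0.78, [0.3702, 0.4246, 0.0955]), (0.7, [0.5284, -0.0119, 0.212])]
10.972571163894735 0.6070738504282581 217.3845185894875
```

```bash
python3 -m pendant '[{"dp":[9,0,6.6],"delta_rot":[0,0,0]},{"dp":[9,0,6.6],"delta_rot":[0,0,0]},{"dp":[9,0,6.6],"delta_rot":[0,0,0]},{"dp":[7.3,0,8.2],"delta_rot":[0,0,0]},{"dp":[7.3,0,8.2],"delta_rot":[0,0,0]},{"dp":[7.3,0,8.2],"delta_rot":[0,0,0]},{"dp":[5.5,0,9.4],"delta_rot":[0,0,0]},{"dp":[5.5,0,9.4],"delta_rot":[0,0,0]},{"dp":[5.5,0,9.4],"delta_rot":[0,0,0]},{"dp":[0,0,0],"delta_rot":[0,0,0]},{"dp":[0,0,0],"delta_rot":[0,0,0]}]'
python3 - <<'E'
from lib import *
optics.capture("side");print([(d["score"],d["at"]) for d in finder.mark_of("side","pad")])
p=env.sense()["eef_pos"];a=np.radians(-11.7);q=p[:2]-[.5278,-.0134];print(1000*(q@[np.cos(a),np.sin(a)]),1000*(q@[-np.sin(a),np.cos(a)]),1000*p[2]-8)
E
```

```text
clock: 22.32
eef_pos: [0.4741, -0.0018, 0.1522]
tool_rot: [-0.319, -3.124, -0.0]
wrist_force: [-0.4, -0.6, 1.5]
finger_gap: 0.0001
grip_force: 0.3
[(0.78, [0.4666, -0.0006, 0.1396]), (0.78, [0.3717, 0.4218, 0.098])]
-54.0127388087664 0.5176802882946743 145.25979855833577
```

```bash
python3 -m pendant '[{"dp":[2.8,0,6.2],"delta_rot":[0,0,0]},{"dp":[2.8,0,6.2],"delta_rot":[0,0,0]},{"dp":[2.8,0,6.2],"delta_rot":[0,0,0]},{"dp":[2.8,0,6.2],"delta_rot":[0,0,0]},{"dp":[2.8,0,6.2],"delta_rot":[0,0,0]},{"dp":[1,0,3],"delta_rot":[0,0,0]},{"dp":[1,0,3],"delta_rot":[0,0,0]},{"dp":[1,0,3],"delta_rot":[0,0,0]},{"dp":[1,0,3],"delta_rot":[0,0,0]},{"dp":[0,0,0],"delta_rot":[0,0,0]},{"dp":[0,0,0],"delta_rot":[0,0,0]}]'
python3 -m pendant '[{"dp":[0,0,2],"delta_rot":[0,0,0]},{"dp":[0,0,2],"delta_rot":[0,0,0]},{"dp":[0,0,0],"delta_rot":[0,0,0]},{"dp":[0,0,0],"delta_rot":[0,0,0]}]'
```

```text
clock: 23.33
eef_pos: [0.4571, 0.0018, 0.11]
tool_rot: [0.319, 3.125, 0.0]
wrist_force: [0.5, -0.6, 2.1]
finger_gap: 0.0005
grip_force: 1.4
clock: 23.67
eef_pos: [0.4567, 0.0019, 0.1056]
tool_rot: [-0.319, -3.125, -0.0]
wrist_force: [-2.3, 0.2, 4.1]
finger_gap: 0.0003
grip_force: 2.1
```

Following well. The buffer came at about 0.0958 last time, so I push to 0.097 and then go in small steps.

```bash
python3 -m pendant '[{"dp":[0,0,1.5],"delta_rot":[0,0,0]},{"dp":[0,0,1.5],"delta_rot":[0,0,0]},{"dp":[0,0,1.5],"delta_rot":[0,0,0]},{"dp":[0,0,1.5],"delta_rot":[0,0,0]},{"dp":[0,0,1.5],"delta_rot":[0,0,0]},{"dp":[0,0,0],"delta_rot":[0,0,0]},{"dp":[0,0,0],"delta_rot":[0,0,0]}]'|grep -E "eef|wrist"
python3 -m pendant '[{"dp":[0,0,0.6],"delta_rot":[0,0,0]},{"dp":[0,0,0],"delta_rot":[0,0,0]},{"dp":[0,0,0],"delta_rot":[0,0,0]}]'|grep -E "eef|wrist"
```

```text
eef_pos: [0.4562, 0.002, 0.098]
wrist_force: [-4.3, 0.6, 6.3]
eef_pos: [0.4562, 0.002, 0.0974]
wrist_force: [-4.6, 0.3, 6.4]
```

```bash
python3 -m pendant '[{"dp":[0,0,0.5],"delta_rot":[0,0,0]},{"dp":[0,0,0],"delta_rot":[0,0,0]},{"dp":[0,0,0],"delta_rot":[0,0,0]}]'|grep -E "eef|wrist"
python3 -m pendant '[{"dp":[0,0,0.5],"delta_rot":[0,0,0]},{"dp":[0,0,0],"delta_rot":[0,0,0]},{"dp":[0,0,0],"delta_rot":[0,0,0]}]'|grep -E "eef|wrist"
python3 -m pendant '[{"dp":[0,0,0.4],"delta_rot":[0,0,0]},{"dp":[0,0,0],"delta_rot":[0,0,0]},{"dp":[0,0,0],"delta_rot":[0,0,0]}]'|grep -E "eef|wrist"
```

```text
eef_pos: [0.4562, 0.002, 0.0969]
wrist_force: [-4.8, 1.2, 7.2]
eef_pos: [0.4562, 0.002, 0.0964]
wrist_force: [-4.5, 0.6, 7.0]
eef_pos: [0.4561, 0.002, 0.096]
wrist_force: [-5.5, 1.5, 6.7]
```

```bash
python3 -m pendant '[{"dp":[0,0,0.3],"delta_rot":[0,0,0]},{"dp":[0,0,0],"delta_rot":[0,0,0]},{"dp":[0,0,0],"delta_rot":[0,0,0]}]'|grep -E "eef|wrist"
```

```text
eef_pos: [0.4562, 0.002, 0.0959]
wrist_force: [-4.5, 0.8, 8.1]
```

```bash
python3 -m pendant '[{"dp":[0,0,0.4],"delta_rot":[0,0,0]},{"dp":[0,0,0],"delta_rot":[0,0,0]},{"dp":[0,0,0],"delta_rot":[0,0,0]}]'|grep -E "eef|wrist"
python3 -m pendant '[{"dp":[0,0,0.3],"delta_rot":[0,0,0]},{"dp":[0,0,0],"delta_rot":[0,0,0]},{"dp":[0,0,0],"delta_rot":[0,0,0]}]'|grep -E "eef|wrist"
```

```text
eef_pos: [0.4561, 0.002, 0.0956]
wrist_force: [-6.8, 1.2, 9.6]
eef_pos: [0.4562, 0.002, 0.0954]
wrist_force: [-7.5, 1.3, 11.0]
```

The buffer is felt again at the same depth. Releasing straight up.

```bash
python3 -m pendant '[{"dp":[0,0,-4],"delta_rot":[0,0,0]},{"dp":[0,0,-6],"delta_rot":[0,0,0]},{"dp":[0,0,-6],"delta_rot":[0,0,0]},{"dp":[0,0,-6],"delta_rot":[0,0,0]},{"dp":[0,0,0],"delta_rot":[0,0,0]},{"dp":[0,0,0],"delta_rot":[0,0,0]}]'|grep -E "eef|wrist|grip"
python3 - <<'E'
from lib import *
for c in("side","top"):
  optics.capture(c);print([(d["score"],d["at"]) for d in finder.mark_of(c,"pad")])
E
```

```text
eef_pos: [0.4572, 0.0017, 0.1176]
wrist_force: [-0.1, 0.2, 0.1]
grip_force: 0.0
[(0.75, [0.3703, 0.4218, 0.0992]), (0.72, [0.4569, 0.002, 0.0929])]
[(0.65, [0.3688, 0.4252, 0.0973]), (0.4, [0.6177, -0.0307, 0.0843])]
```

Contact is gone (grip force 0) and the pad is back at its latched height. Backing well off and checking again before I hand in.

```bash
python3 -m pendant '[{"dp":[0,0,-30],"delta_rot":[0,0,0]},{"dp":[0,0,-35],"delta_rot":[0,0,0]},{"dp":[0,0,-35],"delta_rot":[0,0,0]},{"dp":[0,0,0],"delta_rot":[0,0,0]},{"dp":[0,0,0],"delta_rot":[0,0,0]},{"dp":[0,0,0],"delta_rot":[0,0,0]}]'
python3 - <<'E'
from lib import *
for c in("side","wrist"):
  optics.capture(c);print([(d["score"],d["at"]) for d in finder.mark_of(c,"pad")])
if any(abs(d["at"][0]-.457)<.01 and d["at"][2]<.105 for d in finder.mark_of("side","pad")): print(env.close_job())
E
```

```text
clock: 27.2
eef_pos: [0.4567, 0.0018, 0.2166]
tool_rot: [-0.319, -3.125, -0.0]
wrist_force: [0.3, 0.6, -0.5]
finger_gap: 0.0002
grip_force: 0.0
[(0.94, [0.4584, 0.0018, 0.0962]), (0.86, [0.3727, 0.4199, 0.0998])]
[]
the job is handed in; nothing more can be done
None
```

The vial was seen upright in the well before closing, the lid is latched shut with the pad back at 96 mm and the arm clear, and the job was handed in at about 27 s; no verdict was returned.

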